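# Hand over a row of leather tools in reverse order

## Task

Four leatherworking tools stand in a row in the black tray, in their order of use; the colleague across the bench needs that order from the other side. Move them all to the empty pale wooden rack in the reverse order: the tool at the left end of the tray goes to the right-end place of the rack, the next one beside it, and so on until the tool from the right end of the tray stands at the left end (left and right as the robot sees them). Stand each upright on the floor of its own place and let go.

Things in the scene. Friction and masses are not known exactly. Their poses are not given: they have to be found in the camera images.
- tray: Black plastic tray in which the tools stand at the start, 76 x 286 mm, fixed, with four square places in a row at y = +105, +35, -35, -105 mm, each 64 x 64 mm inside, floor 8 mm above the bench, walls 6 mm thick, wall tops 16 mm above the bench. Origin: middle of the underside, at bench height; y points to its left end as the robot sees it, x away from the robot, z up; turned up to 0.3 rad.
- rack: Pale wooden rack, empty at the start, 76 x 286 mm, fixed, with four square places in a row at y = +105, +35, -35, -105 mm, each 64 x 64 mm inside, floor 8 mm above the bench, walls 6 mm thick, wall tops 16 mm above the bench. Origin: middle of the underside, at bench height; y points to its left end as the robot sees it, x away from the robot, z up; turned up to 0.3 rad.
- slicker_mid (a point): Dark wooden edge slicker, a turned round stick 78 mm high with a knob on top: foot 36 mm across, straight barrel 31 mm across from 18 to 56 mm up, knob 34 mm; 0.09 kg. It stands upright, loose. The point is its centre, on its axis and half-way up; its z axis is the tool's own axis, up.
- punch_mid (a point): Steel hole punch standing with its cutting tube up, 84 mm high: round foot 38 mm across and 16 mm high, dark round shank 22 mm across from 16 to 66 mm up, thin tube 12 mm across on top; 0.24 kg. It stands upright, loose. The point is its centre, on its axis and half-way up; its z axis is the tool's own axis, up.
- stamp_mid (a point): Press stamp 72 mm high: square brass foot 36 x 36 mm and 12 mm high, above it a plain round steel shank 26 mm across; 0.26 kg. It stands upright, loose. The point is its centre, on its axis and half-way up; its z axis is the tool's own axis, up.
- anvil_mid (a point): Rivet anvil, a plain thick round steel cylinder 66 mm high and 38 mm across (a 4 mm dark cap 32 mm across on top included in the height); 0.45 kg. It stands upright, loose. The point is its centre, on its axis and half-way up; its z axis is the tool's own axis, up.
- pad_slicker: Round cork pad 60 mm across and 3 mm thick, fixed on the floor of the tray's place where the slicker stands at the start (the four pads look alike; each shows as a ring around its tool's foot). Origin: centre of its underside. It stays in the tray.
- pad_punch: Round cork pad 60 mm across and 3 mm thick, fixed on the floor of the tray's place where the punch stands at the start (the four pads look alike; each shows as a ring around its tool's foot). Origin: centre of its underside. It stays in the tray.
- pad_stamp: Round cork pad 60 mm across and 3 mm thick, fixed on the floor of the tray's place where the stamp stands at the start (the four pads look alike; each shows as a ring around its tool's foot). Origin: centre of its underside. It stays in the tray.
- pad_anvil: Round cork pad 60 mm across and 3 mm thick, fixed on the floor of the tray's place where the anvil stands at the start (the four pads look alike; each shows as a ring around its tool's foot). Origin: centre of its underside. It stays in the tray.
Not all that is in view belongs to the job. What is shaped like the part that bears stamp_mid but pink or purple is not meant.

How it is judged (in metres and radians):
At the end, for the whole second after the job is handed in: Each tool stands in the rack in the place mirroring its start in the tray (left end to right end, and so on): centre within 16 mm of the place's centre along both rack axes, on the floor (height within 5 mm), upright within 0.12 rad, released and at rest (((y of pad_slicker in the frame of tray between 0.085 and 0.125 m and y of slicker_mid in the frame of rack between -0.121 and -0.089 m) or (y of pad_slicker in the frame of tray between 0.015 and 0.055 m and y of slicker_mid in the frame of rack between -0.051 and -0.019 m) or (y of pad_slicker in the frame of tray between -0.055 and -0.015 m and y of slicker_mid in the frame of rack between 0.019 and 0.051 m) or (y of pad_slicker in the frame of tray between -0.125 and -0.085 m and y of slicker_mid in the frame of rack between 0.089 and 0.121 m)) and x of slicker_mid in the frame of rack between -0.016 and 0.016 m and z of slicker_mid in the frame of rack between 0.042 and 0.052 m and angle between each of slicker_mid, punch_mid, stamp_mid, anvil_mid's own z axis and vertical below 0.12 rad and linear speed of each of slicker, punch, stamp, anvil below 0.02 m/s and angular speed of each of slicker, punch, stamp, anvil below 0.2 rad/s and ((y of pad_punch in the frame of tray between 0.085 and 0.125 m and y of punch_mid in the frame of rack between -0.121 and -0.089 m) or (y of pad_punch in the frame of tray between 0.015 and 0.055 m and y of punch_mid in the frame of rack between -0.051 and -0.019 m) or (y of pad_punch in the frame of tray between -0.055 and -0.015 m and y of punch_mid in the frame of rack between 0.019 and 0.051 m) or (y of pad_punch in the frame of tray between -0.125 and -0.085 m and y of punch_mid in the frame of rack between 0.089 and 0.121 m)) and x of punch_mid in the frame of rack between -0.016 and 0.016 m and z of punch_mid in the frame of rack between 0.045 and 0.055 m and ((y of pad_stamp in the frame of tray between 0.085 and 0.125 m and y of stamp_mid in the frame of rack between -0.121 and -0.089 m) or (y of pad_stamp in the frame of tray between 0.015 and 0.055 m and y of stamp_mid in the frame of rack between -0.051 and -0.019 m) or (y of pad_stamp in the frame of tray between -0.055 and -0.015 m and y of stamp_mid in the frame of rack between 0.019 and 0.051 m) or (y of pad_stamp in the frame of tray between -0.125 and -0.085 m and y of stamp_mid in the frame of rack between 0.089 and 0.121 m)) and x of stamp_mid in the frame of rack between -0.016 and 0.016 m and z of stamp_mid in the frame of rack between 0.039 and 0.049 m and ((y of pad_anvil in the frame of tray between 0.085 and 0.125 m and y of anvil_mid in the frame of rack between -0.121 and -0.089 m) or (y of pad_anvil in the frame of tray between 0.015 and 0.055 m and y of anvil_mid in the frame of rack between -0.051 and -0.019 m) or (y of pad_anvil in the frame of tray between -0.055 and -0.015 m and y of anvil_mid in the frame of rack between 0.019 and 0.051 m) or (y of pad_anvil in the frame of tray between -0.125 and -0.085 m and y of anvil_mid in the frame of rack between 0.089 and 0.121 m)) and x of anvil_mid in the frame of rack between -0.016 and 0.016 m and z of anvil_mid in the frame of rack between 0.036 and 0.046 m); the robot touches nothing.
It also fails if it takes over 128 s, if anything falls off the work surface, if the arm or the gripper's body presses on something with over 40 N, if the wrist force passes 120 N, or if a joint passes its speed limit or range.

## Robot

A 7-joint arm with a two-finger parallel gripper is mounted at the origin on the work surface. World frame = base frame: x ahead of the robot, y to its left, z up, the work surface at z = 0. Lengths are in mm, angles in rad, forces in N, time in s.
With the tool pointing down it reaches from about 400 to 925 mm from the base axis. Payload 4.1 kg.
Tool frame: the origin (TCP) lies at the very end of the fingers, on their centre line; the grasp point (between the pads) lies behind it (grasp_offset is the z of the grasp point in the tool frame, in mm); z points along the fingers, y is the direction in which the jaws open and shut (so a half turn about z gives the same grasp; the last joint's range is limited). The gripper opens to 85 mm and grips with 20 to 120 N. Pads are 22 mm wide; open, the fingers measure 114 mm over their backs; the gripper's body (76 mm by 85 mm) begins 54 mm behind the grasp point. The pads swing forward as they close: fully open they stand 13 mm farther back than shut.
Start: joints at [1.099, 0.398, 0.045, 1.537, -0.019, 1.207, -0.051], TCP at [236.784, -605.373, 231.347] pointing down, gripper open.
Joint ranges: [-2.82, 2.82], [-0.49, 2.23], [-1.37, 1.46], [0, 2.46], [-1.36, 4.5], [0.23, 2], [-2.94, 2.94]. Speed limits (rad/s): [2.57, 2.57, 3.14, 3.14, 3.14, 3.14, 3.14].

## Interface

Orientations are given as [roll, pitch, yaw] about the fixed x, y, z axes, in that order (R = Rz(yaw) Ry(pitch) Rx(roll)).
In Python, from station import * gives the robot as it stands.
- The arm moves only by the shell command python3 -m handwheel 'ROWS' [FORCE]. ROWS is JSON, a list that holds one entry, the list of rows, each a list of 7 numbers: the shift along the tool's x, y, z in cm, then the turn, a rotation vector about the tool's x, y, z in degrees, then the gripper command: -1 is fully open, 1 is shut, values between are in proportion. In form: [[[dx, dy, dz, ax, ay, az, fingers], ...]]. A call has 1 to 12 rows; each row is the pose to reach, as a shift and turn from the pose measured when the call began, along the tool's axes at that moment; what a row does not reach only later rows make up. A row lasts 1/12 s, in which the tool goes at most 41.7 mm and 7.16 degrees, less where a joint would pass 70% of its speed; a pose out of reach is approached as far as the arm can. A call with a gripper value outside its range is refused whole. The fingers move at their own pace and stop on an object; FORCE is the grip in N (left out, the last holds). Time passes only in rows, so rows that repeat a pose let the fingers close. It gives the time, the measured TCP pose, the force and the opening at its end, in the units of the state.
- get_obs(): the state, without advancing time (a new reading comes with each control period).
- snapshot(name): name is "scene" or "top" or "wrist"; returns the picture (384x512x3 uint8, red, green, blue); there is no depth.
- camera_model(name): a dict with "intrinsics" (3x3 intrinsics, pixels), "rvec" (rotation vector, rad) and "tvec" (3), from world to camera coordinates, as OpenCV has them; the wrist camera has in their place "tool_from_camera" (4x4, takes a point from camera to tool coordinates, whose origin is the TCP and whose axes are the flange's). Camera axes: x right, y down, z forward; pixel columns grow to the right and rows downward; lengths in mm; the calibration is good to about 2 mm. The wrist camera is an equidistant fisheye: a pixel r from the principal point sees the ray r / f radians off the axis. A picture is of the moment at which its call begins: read the wrist's pose just before it. camera_model takes no time and is no camera call.
- job_done(): hands the job in, once; it reports no verdict.
The state is a dict: "t": time; "joint_positions": joint angles; "dq": joint speeds; "effort": joint torques, N m; "eef_pos": TCP position; "tool_rot": TCP orientation; "contact_force": force on the tool from outside, world axes, zero at the start; "wrist_torque": the same for the moment, N m; "finger_gap": finger opening in mm.
Only numpy, scipy, OpenCV 4.12 (cv2) and the standard library are available. Lean on these libraries where they do the work, as an engineer would, in place of code of your own. Each camera call takes 0.05 s, during which the arm holds its last target. There are 200 camera calls.

## Working session

There is one attempt and no reset: what is moved stays moved. The work goes in short steps, Python scripts to look and compute and a shell command to move; the robot and the scene stay as the last step left them, time stands still between calls to the robot, and variables do not carry over. Pictures are saved under pics/ and viewed, about 12 in all and at most 16, crops included, and the job is handed in when it is done.

```bash
ls; mkdir -p pics; python3 - <<'E'
from station import *
import cv2
print(get_obs())
for n in ("scene","top","wrist"):
    print(n,camera_model(n))
for n in ("scene","top"):
    im=snapshot(n); cv2.imwrite(f"pics/{n}0.png",im[:,:,::-1])
E
```

```text
pics
{'t': 0.0, 'joint_positions': array([ 1.09898825,  0.3991806 ,  0.04501254,  1.53786704, -0.01871322,
        1.20686946, -0.05070579]), 'dq': array([ 9.67839756e-05, -3.56617545e-04, -1.11674969e-03, -1.72446689e-03,
        1.03590838e-03, -3.55798836e-04,  1.83780770e-04]), 'effort': array([-5.03681385e-04, -4.75118208e+01,  1.36467610e+00, -2.54220843e+01,
        1.16772833e-02,  9.47777589e-03,  2.50238870e-06]), 'eef_pos': array([ 236.56246786, -604.75994229,  230.27614046]), 'tool_rot': array([-3.13969279e+00,  1.11366287e-04,  3.72929645e-01]), 'contact_force': array([-0.94482791, -0.55711406, -0.39544714]), 'wrist_torque': array([-0.03348673, -0.0394726 ,  0.01310073]), 'finger_gap': 85.4859182917095}
scene {'intrinsics': array([[374.99465206,   0.        , 243.66628649],
       [  0.        , 374.99465206, 196.60007618],
       [  0.        ,   0.        ,   1.        ]]), 'rvec': array([ 2.15552826,  1.09567115, -0.45081793]), 'tvec': array([-307.87314286, -284.03502508, 1250.70095151])}
top {'intrinsics': array([[494.44966441,   0.        , 258.0680286 ],
       [  0.        , 494.44966441, 192.82319668],
       [  0.        ,   0.        ,   1.        ]]), 'rvec': array([ 2.20049562, -2.19363857,  0.06504272]), 'tvec': array([ -56.57096093,  573.99882874, 1319.46987921])}
wrist {'intrinsics': array([[297.31863964,   0.        , 251.07754695],
       [  0.        , 297.31863964, 192.63770752],
       [  0.        ,   0.        ,   1.        ]]), 'tool_from_camera': array([[ 6.45003017e-04, -9.50867238e-01, -3.09598256e-01,
         7.99619648e+01],
       [ 9.99999792e-01,  6.22401003e-04,  1.71777970e-04,
         5.30196873e-01],
       [ 2.93562213e-05, -3.09598302e-01,  9.50867441e-01,
        -1.41878178e+02],
       [ 0.00000000e+00,  0.00000000e+00,  0.00000000e+00,
         1.00000000e+00]])}
```

View pics/top0.png

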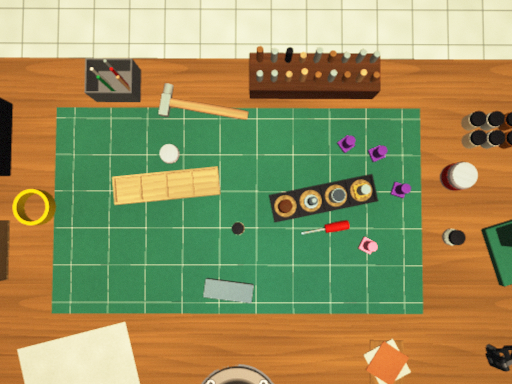

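View pics/scene0.png

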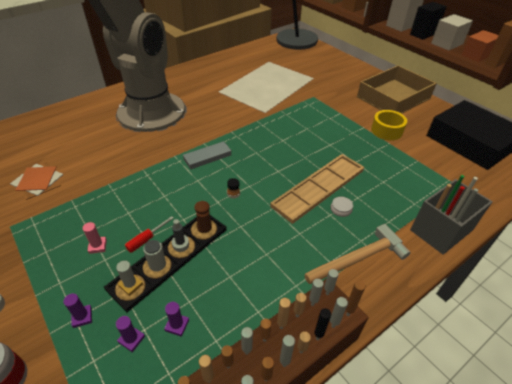

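```bash
python3 -c "
import station;print([n for n in dir(station) if n[0]!='_']);print(getattr(station,'grasp_offset',None))"
```

```text
['PlanningError', 'camera_model', 'get_obs', 'grasp_offset', 'job_done', 'snapshot']
-18.700000000000003
```

```bash
cat > h.py <<'E'
from station import *
import cv2, numpy as np
from scipy.spatial.transform import Rotation as Ro
def ray(name,uv,z):
    c=camera_model(name); K=c["intrinsics"]; R=cv2.Rodrigues(c["rvec"])[0]; t=c["tvec"].ravel()
    d=R.T@np.linalg.inv(K)@np.array([uv[0],uv[1],1.]); o=-R.T@t
    return o+d*(z-o[2])/d[2]
def proj(name,p):
    c=camera_model(name)
    return cv2.projectPoints(np.array([p],float),c["rvec"],c["tvec"],c["intrinsics"],None)[0].ravel()
E
python3 - <<'E'
from h import *
print("tcp",proj("top",get_obs()["eef_pos"]),proj("scene",get_obs()["eef_pos"]))
im=cv2.imread("pics/top0.png"); hsv=cv2.cvtColor(im,cv2.COLOR_BGR2HSV)
def rect(m,roi,z):
    M=np.zeros_like(m);a,b,c,d=roi;M[b:d,a:c]=m[b:d,a:c]
    M=cv2.morphologyEx(M,cv2.MORPH_OPEN,np.ones((3,3)))
    pts=cv2.findNonZero(M); h=cv2.convexHull(pts).reshape(-1,2)
    w=np.array([ray("top",p,z)[:2] for p in h],np.float32)
    (c,s,a)=cv2.minAreaRect(w); b=cv2.boxPoints((c,s,a)); e=max([b[1]-b[0],b[2]-b[1]],key=np.linalg.norm)
    if e[1]<0:e=-e
    print("c",c,"size",s,"yaw",np.arctan2(-e[0],e[1]))
    return c,np.arctan2(-e[0],e[1])
blk=(hsv[...,2]<60).astype(np.uint8)
wood=((hsv[...,0]<30)&(hsv[...,1]>40)&(hsv[...,2]>120)).astype(np.uint8)
rect(blk,(262,170,385,228),16); rect(wood,(100,155,230,212),16)
c=cv2.resize(im[165:230,260:390],None,fx=6,fy=6,interpolation=cv2.INTER_CUBIC);cv2.imwrite("pics/c1.png",c)
E
```

```text
tcp [504.18211364 339.28423432] [-106.75927238  169.16123495]
c (561.7139282226562, -230.31053161621094) size (72.90960693359375, 282.9293518066406) yaw 0.20482504
c (594.072021484375, 194.37139892578125) size (77.27378845214844, 287.7772521972656) yaw 0.10378195
```

View pics/c1.png

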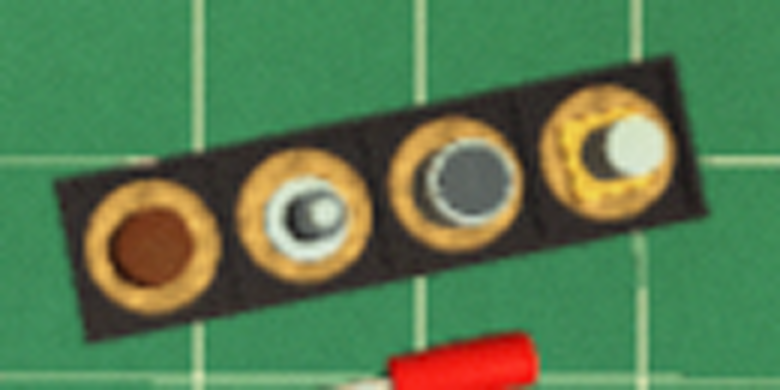

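```bash
python3 - <<'E'
from h import *
def P(c,yaw,y): return np.array(c)+y*np.array([-np.sin(yaw),np.cos(yaw)])
T=((561.7,-230.3),.205); R=((594.1,194.4),.104)
for n,u,v,z,pu,pv,y in [("slicker",152,247,89,152,246,105),("punch",325,212,95,305,215,35),("anvil",471,181,77,456,184,-35),("stamp",636,146,83,608,152,-105)]:
    f=lambda u,v:((u+.5)/6-.5+260,(v+.5)/6-.5+165)
    print(n,"top",ray("top",f(u,v),z)[:2].round(1),"pad",ray("top",f(pu,pv),11)[:2].round(1),"tray",P(*T,y).round(1),"goal",P(*R,-y).round(1))
for z in(0,):
  for n,uv in [("red L",(303,233)),("red R",(348,225)),("pink",(368,245)),("cap",(238,228)),("white",(169,153)),("p1",(347,143)),("p2",(378,152)),("p3",(401,189)),("grey",(229,291))]: print(n,ray("top",uv,z).round(0))
E
```

```text
slicker top [ 537.5 -122.9] pad [ 540.1 -127.6] tray [ 540.3 -127.5] goal [605.  90.]
punch top [ 552.3 -195.7] pad [ 554.3 -196.7] tray [ 554.6 -196. ] goal [597.7 159.6]
anvil top [ 566.6 -260.7] pad [ 568.5 -265. ] tray [ 568.8 -264.6] goal [590.5 229.2]
stamp top [ 581.5 -330.4] pad [ 583.2 -333.8] tray [ 583.1 -333.1] goal [583.2 298.8]
red L [ 466. -177.    0.]
red R [ 488. -300.    0.]
pink [ 434. -354.    0.]
cap [479.  -1.   0.]
white [683. 190.   0.]
p1 [ 713. -299.    0.]
p2 [ 688. -384.    0.]
p3 [ 587. -446.    0.]
grey [309.  23.   0.]
```

```bash
cat >> h.py <<'E'
def go(x,y,z,yaw):
    o=get_obs(); A=Ro.from_euler("xyz",o["tool_rot"]); B=Ro.from_euler("xyz",[np.pi,0,yaw])
    d=A.inv().apply(np.array([x,y,z])-o["eef_pos"])/10
    r=(A.inv()*B).as_rotvec(degrees=True)
    print("shift cm",d.round(2),"rot",r.round(1),"gap",round(o["finger_gap"],1),"t",round(o["t"],1),"F",o["contact_force"].round(1))
E
python3 -c "
from h import *
go(537.5,-122.9,200,1.776)"
```

```text
shift cm [ 45.58 -33.91   3.09] rot [ -0.1  -0.1 -80.4] gap 85.0 t 0.1 F [0.3 0.1 0.3]
```

```bash
python3 -m handwheel '[[[3.8,-2.8,0.2,0,0,-6,-1],[7.6,-5.6,0.4,0,0,-12,-1],[11.4,-8.5,0.6,0,0,-18,-1],[15.2,-11.3,0.8,0,0,-24,-1],[19,-14.1,1,0,0,-30,-1],[22.8,-17,1.2,0,0,-36,-1],[26.6,-19.8,1.5,0,0,-42,-1],[30.4,-22.6,1.8,0,0,-48,-1],[34.2,-25.4,2.1,0,0,-54,-1],[38,-28.2,2.4,0,0,-60,-1],[41.8,-31.1,2.8,0,0,-70,-1],[45.6,-33.9,3.1,0,0,-77,-1]]]' 60; python3 -c "
from h import *
go(537.5,-122.9,150,1.776)"
```

```text
t: 1.1
eef_pos: [501.3, -179.9, 204.3]
tool_rot: [-3.141, -0.001, 1.676]
contact_force: [1.1, -0.7, -0.6]
finger_gap: 85.4
shift cm [5.28 4.2  5.44] rot [-0.  -0.1 -5.7] gap 85.4 t 1.1 F [ 1.1 -0.7 -0.6]
```

```bash
python3 -m handwheel '[[[2.7,2.1,2.7,0,0,-3,-1],[5.3,4.2,5.4,0,0,-5.7,-1],[5.3,4.2,5.4,0,0,-5.7,-1],[5.3,4.2,5.4,0,0,-5.7,-1],[5.3,4.2,5.4,0,0,-5.7,-1]]]'; python3 - <<'E'
from h import *
go(537.5,-122.9,30,1.776)
o=get_obs()
im=snapshot("wrist");cv2.imwrite("pics/w1.png",im[:,:,::-1])
# predicted pixel of slicker top (z=89)
c=camera_model("wrist");T=c["tool_from_camera"];A=Ro.from_euler("xyz",o["tool_rot"])
def wp(p):
    q=A.inv().apply(np.array(p)-o["eef_pos"]);q=T[:3,:3].T@(q-T[:3,3]);th=np.arctan2(np.hypot(*q[:2]),q[2]);K=c["intrinsics"]
    return K[:2,2]+K[0,0]*th*q[:2]/np.hypot(*q[:2])
for n,p in [("slicker",(537.5,-122.9,89)),("punch",(552.3,-195.7,95)),("anvil",(566.6,-260.7,77)),("stamp",(581.5,-330.4,83))]:print(n,wp(p).round(1))
E
```

```text
t: 1.52
eef_pos: [537.0, -123.4, 150.0]
tool_rot: [-3.139, -0.001, 1.775]
contact_force: [0.6, -0.5, 0.2]
finger_gap: 85.6
shift cm [ 0.02  0.09 12.  ] rot [-0.1 -0.1 -0.1] gap 85.6 t 1.5 F [ 0.6 -0.5  0.2]
slicker [251.2 209.1]
punch [250.7 295.5]
anvil [251.6 335.9]
stamp [251.9 381.1]
```

View pics/w1.png

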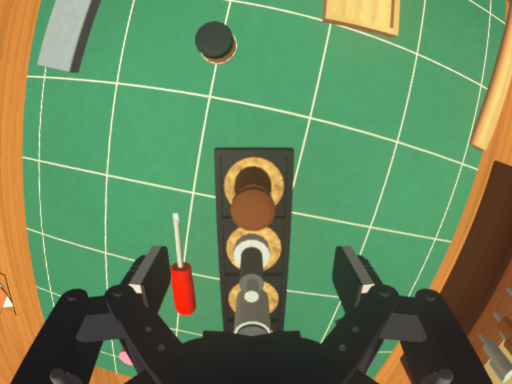

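The slicker's knob is at about (252,210) and the punch tip at about (251,295). Both match my predictions within 2 px, so the positions hold and I can descend.

```bash
python3 -m handwheel '[[[0,0.1,3,0,0,0,-1],[0,0.1,6,0,0,0,-1],[0,0.1,9,0,0,0,-1],[0,0.1,11,0,0,0,-1],[0,0.1,12,0,0,0,-1],[0,0.1,12,0,0,0,-1],[0,0.1,12,0,0,0,1],[0,0.1,12,0,0,0,1],[0,0.1,12,0,0,0,1],[0,0.1,12,0,0,0,1],[0,0.1,12,0,0,0,1],[0,0.1,12,0,0,0,1]]]' 60; python3 -m handwheel '[[[0,0,0,0,0,0,1],[0,0,0,0,0,0,1],[0,0,0,0,0,0,1],[0,0,-1,0,0,0,1],[0,0,-3,0,0,0,1],[0,0,-6,0,0,0,1],[0,0,-9,0,0,0,1],[0,0,-12,0,0,0,1],[0,0,-12,0,0,0,1]]]'; python3 -c "
from h import *
go(605,90,150,1.675)"
```

```text
t: 2.57
eef_pos: [539.0, -124.4, 32.0]
tool_rot: [3.141, 0.001, 1.773]
contact_force: [-1.2, 0.1, 6.9]
finger_gap: 29.6
t: 3.32
eef_pos: [543.2, -124.7, 158.7]
tool_rot: [3.13, 0.006, 1.773]
contact_force: [1.1, -0.1, -0.9]
finger_gap: 29.7
shift cm [19.79 10.36  0.88] rot [0.7 0.3 5.6] gap 29.7 t 3.3 F [ 1.1 -0.1 -0.9]
```

```bash
python3 -m handwheel '[[[1.5,0.8,0,0,0,0.5,1],[4,2.1,0.2,0,0,1,1],[6.5,3.4,0.4,0,0,2,1],[9,4.7,0.5,0.2,0.1,3,1],[11.5,6,0.6,0.4,0.2,4,1],[14,7.3,0.7,0.7,0.3,5,1],[16.5,8.7,0.8,0.7,0.3,5.6,1],[18.8,9.8,0.9,0.7,0.3,5.6,1],[19.8,10.4,0.9,0.7,0.3,5.6,1],[19.8,10.4,0.9,0.7,0.3,5.6,1],[19.8,10.4,0.9,0.7,0.3,5.6,1],[19.8,10.4,0.9,0.7,0.3,5.6,1]]]'; python3 - <<'E'
from h import *
go(605,90,29,1.675)
im=snapshot("wrist");cv2.imwrite("pics/w2.png",im[:,:,::-1])
E
```

```text
t: 4.32
eef_pos: [605.0, 87.4, 149.5]
tool_rot: [-3.14, 0.002, 1.673]
contact_force: [-0.0, -0.5, -1.0]
finger_gap: 29.7
shift cm [ 0.28  0.04 12.05] rot [-0.1  0.1 -0.1] gap 29.7 t 4.3 F [-0.  -0.5 -1. ]
```

View pics/w2.png

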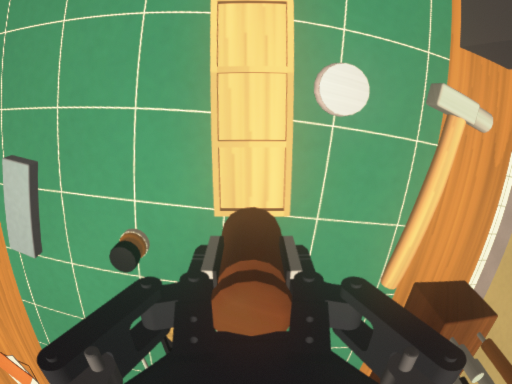

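```bash
cat >> h.py <<'E'
def wp(p):
    o=get_obs();c=camera_model("wrist");T=c["tool_from_camera"];A=Ro.from_euler("xyz",o["tool_rot"])
    q=A.inv().apply(np.array(p)-o["eef_pos"]);q=T[:3,:3].T@(q-T[:3,3]);th=np.arctan2(np.hypot(*q[:2]),q[2]);K=c["intrinsics"]
    return K[:2,2]+K[0,0]*th*q[:2]/np.hypot(*q[:2])
E
python3 - <<'E'
from h import *
c,s=np.cos(.104),np.sin(.104)
for x,y in [(-38,-143),(38,-143),(-32,-70),(32,-70),(-32,0),(32,0),(32,70),(-38,143),(38,143)]:
    print(x,y,wp((594.1+x*c-y*s,194.4+x*s+y*c,16)).round(0))
print(wp((605,90,8)))
E
```

```text
-38 -143 [213. 216.]
38 -143 [289. 216.]
-32 -70 [216. 143.]
32 -70 [285. 143.]
-32 0 [215.  69.]
32 0 [286.  68.]
32 70 [285.  -3.]
-38 143 [211. -66.]
38 143 [290. -66.]
[250.70165269 176.91428564]
```

Rack edges land within 1–3 px of prediction: the near end is at row 215 and the dividers at 141 and 71. Lowering.

```bash
python3 -m handwheel '[[[0.1,0,2,0,0,0,1],[0.3,0,4.5,0,0,0,1],[0.3,0,7,0,0,0,1],[0.3,0,9.5,0,0,0,1],[0.3,0,11,0,0,0,1],[0.3,0,11.6,0,0,0,1],[0.3,0,11.8,0,0,0,1],[0.3,0,11.9,0,0,0,1],[0.3,0,11.9,0,0,0,1],[0.3,0,11.9,0,0,0,1]]]'; python3 -c "
from h import *
go(605,90,29,1.675)"
```

```text
t: 5.2
eef_pos: [605.7, 89.9, 31.9]
tool_rot: [3.141, 0.002, 1.672]
contact_force: [-0.1, 0.8, -0.7]
finger_gap: 29.4
shift cm [ 0.02 -0.07  0.29] rot [ 0.1  0.1 -0.2] gap 29.4 t 5.2 F [-0.1  0.8 -0.7]
```

```bash
python3 -m handwheel '[[[0,0,0.2,0,0,0,1],[0,0,0.3,0,0,0,1],[0,0,0.3,0,0,0,1],[0,0,0.3,0,0,0,1]]]'; python3 -c "
from h import *
go(605,90,29,1.675)"
```

```text
t: 5.53
eef_pos: [605.8, 89.9, 29.1]
tool_rot: [3.14, 0.002, 1.672]
contact_force: [0.2, 0.2, -0.8]
finger_gap: 29.9
shift cm [ 0.02 -0.08  0.01] rot [ 0.1  0.1 -0.2] gap 29.9 t 5.5 F [ 0.2  0.2 -0.8]
```

```bash
python3 -m handwheel '[[[0,0,0.1,0,0,0,1],[0,0,0.1,0,0,0,1],[0,0,0.1,0,0,0,1]]]'; python3 -m handwheel '[[[0,0,0.1,0,0,0,1],[0,0,0.1,0,0,0,1],[0,0,0.1,0,0,0,1]]]'
```

```text
t: 5.78
eef_pos: [605.8, 89.9, 29.0]
tool_rot: [3.14, 0.002, 1.672]
contact_force: [-1.9, -0.7, 5.8]
finger_gap: 29.5
t: 6.03
eef_pos: [605.8, 89.9, 29.1]
tool_rot: [3.141, 0.003, 1.672]
contact_force: [-2.8, -0.5, 5.9]
finger_gap: 29.8
```

Contact at 29. Release and rise, then head to the punch.

```bash
python3 -m handwheel '[[[0,0,0,0,0,0,-0.3],[0,0,0,0,0,0,-1],[0,0,0,0,0,0,-1],[0,0,0,0,0,0,-1],[0,0,0,0,0,0,-1],[0,0,0,0,0,0,-1],[0,0,-2,0,0,0,-1],[0,0,-5,0,0,0,-1],[0,0,-8,0,0,0,-1],[0,0,-12,0,0,0,-1],[0,0,-12,0,0,0,-1],[0,0,-12,0,0,0,-1]]]'; python3 -c "
from h import *
go(552.3,-195.7,150,1.776)"
```

```text
t: 7.03
eef_pos: [607.7, 90.8, 152.1]
tool_rot: [3.134, 0.003, 1.672]
contact_force: [0.8, -0.8, -0.1]
finger_gap: 85.5
shift cm [-27.95  -8.4    0.22] rot [ 0.4  0.2 -6. ] gap 85.5 t 7.0 F [ 0.8 -0.8 -0.1]
```

```bash
python3 -m handwheel '[[[-3,-0.9,0,0,0,-1,-1],[-6.5,-2,0,0,0,-2,-1],[-10,-3,0.1,0.2,0.1,-3,-1],[-13.5,-4.1,0.1,0.4,0.2,-4,-1],[-17,-5.1,0.2,0.4,0.2,-5,-1],[-20.5,-6.2,0.2,0.4,0.2,-6,-1],[-24,-7.2,0.2,0.4,0.2,-6,-1],[-27,-8.1,0.2,0.4,0.2,-6,-1],[-28,-8.4,0.2,0.4,0.2,-6,-1],[-28,-8.4,0.2,0.4,0.2,-6,-1],[-28,-8.4,0.2,0.4,0.2,-6,-1]]]'; python3 - <<'E'
from h import *
go(552.3,-195.7,34,1.776)
print(wp((552.3,-195.7,95)))
im=snapshot("wrist");cv2.imwrite("pics/w3.png",im[:,:,::-1])
im=snapshot("top");cv2.imwrite("pics/t3.png",im[:,:,::-1])
E
```

```text
t: 7.95
eef_pos: [551.8, -195.4, 149.1]
tool_rot: [-3.14, -0.003, 1.776]
contact_force: [0.9, 0.8, 0.3]
finger_gap: 85.3
shift cm [-0.07  0.06 11.51] rot [-0.1 -0.1 -0. ] gap 85.3 t 8.0 F [0.9 0.8 0.3]
[250.77386459 213.64007763]
```

View pics/w3.png

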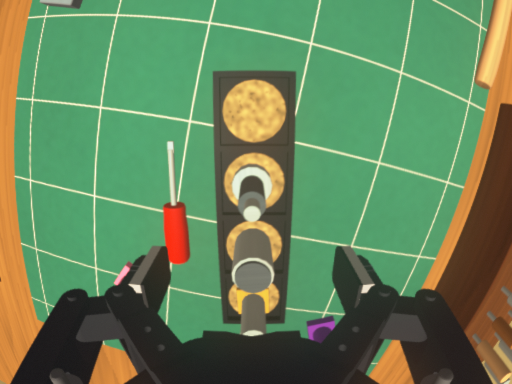

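The punch tip is at (252,213), where predicted, and the others are undisturbed.

```bash
python3 -m handwheel '[[[0,0.1,3,0,0,0,-1],[0,0.1,6,0,0,0,-1],[0,0.1,9,0,0,0,-1],[0,0.1,11,0,0,0,-1],[0,0.1,11.5,0,0,0,-1],[0,0.1,11.5,0,0,0,-1],[0,0.1,11.5,0,0,0,1],[0,0.1,11.5,0,0,0,1],[0,0.1,11.5,0,0,0,1],[0,0.1,11.5,0,0,0,1],[0,0.1,11.5,0,0,0,1],[0,0.1,11.5,0,0,0,1]]]' 60; python3 -m handwheel '[[[0,0,0,0,0,0,1],[0,0,0,0,0,0,1],[0,0,0,0,0,0,1],[0,0,0,0,0,0,1],[0,0,-1,0,0,0,1],[0,0,-3,0,0,0,1],[0,0,-6,0,0,0,1],[0,0,-9,0,0,0,1],[0,0,-12,0,0,0,1],[0,0,-12,0,0,0,1],[0,0,-12,0,0,0,1]]]'; python3 -c "
from h import *
go(597.7,159.6,150,1.675)"
```

```text
t: 9.05
eef_pos: [554.0, -193.2, 35.7]
tool_rot: [3.141, -0.002, 1.779]
contact_force: [-0.9, 0.1, 5.9]
finger_gap: 20.5
t: 9.97
eef_pos: [555.3, -193.5, 157.9]
tool_rot: [3.137, 0.001, 1.78]
contact_force: [0.3, 0.4, -2.4]
finger_gap: 20.8
shift cm [33.67 11.47  0.82] rot [0.3 0.  6. ] gap 20.8 t 10.0 F [ 0.3  0.4 -2.4]
```

```bash
python3 -m handwheel '[[[1.5,0.5,0,0,0,0.5,1],[4.5,1.5,0,0,0,1,1],[8,2.7,0.1,0,0,2,1],[11.5,3.9,0.2,0,0,3,1],[15,5.1,0.3,0.1,0,4,1],[18.5,6.3,0.4,0.2,0,5,1],[22,7.5,0.5,0.3,0,6,1],[25.5,8.7,0.6,0.3,0,6,1],[29,9.9,0.7,0.3,0,6,1],[32,10.9,0.8,0.3,0,6,1],[33.7,11.5,0.8,0.3,0,6,1],[33.7,11.5,0.8,0.3,0,6,1]]]'; python3 -m handwheel '[[[0,0,0,0,0,0,1],[0,0,0,0,0,0,1],[0,0,0,0,0,0,1]]]'; python3 - <<'E'
from h import *
go(597.7,159.6,32.5,1.675)
im=snapshot("wrist");cv2.imwrite("pics/w4.png",im[:,:,::-1])
E
```

```text
t: 10.97
eef_pos: [595.7, 167.1, 148.5]
tool_rot: [-3.138, -0.004, 1.684]
contact_force: [-0.1, 1.4, -1.5]
finger_gap: 20.5
t: 11.22
eef_pos: [595.0, 165.7, 147.3]
tool_rot: [-3.136, -0.003, 1.683]
contact_force: [1.0, 0.4, -1.1]
finger_gap: 20.6
shift cm [-0.67  0.27 11.48] rot [-0.3 -0.2  0.4] gap 20.6 t 11.2 F [ 1.   0.4 -1.1]
```

```bash
python3 -m handwheel '[[[-0.3,0.1,2,-0.1,0,0.2,1],[-0.6,0.2,4.5,-0.3,-0.2,0.4,1],[-0.7,0.3,7,-0.3,-0.2,0.4,1],[-0.7,0.3,9.5,-0.3,-0.2,0.4,1],[-0.7,0.3,10.8,-0.3,-0.2,0.4,1],[-0.7,0.3,11.2,-0.3,-0.2,0.4,1],[-0.7,0.3,11.3,-0.3,-0.2,0.4,1],[-0.7,0.3,11.3,-0.3,-0.2,0.4,1],[-0.7,0.3,11.3,-0.3,-0.2,0.4,1],[-0.7,0.3,11.3,-0.3,-0.2,0.4,1]]]'; python3 -m handwheel '[[[0,0,0.1,0,0,0,1],[0,0,0.2,0,0,0,1],[0,0,0.2,0,0,0,1]]]';  python3 -c "
from h import *
go(597.7,159.6,32,1.675)"
```

```text
t: 12.1
eef_pos: [599.7, 159.4, 36.2]
tool_rot: [3.139, 0.0, 1.675]
contact_force: [0.7, -0.0, -1.5]
finger_gap: 20.9
t: 12.35
eef_pos: [600.0, 159.5, 34.7]
tool_rot: [3.138, 0.0, 1.675]
contact_force: [0.4, -0.2, -1.4]
finger_gap: 20.8
shift cm [ 0.03 -0.23  0.27] rot [ 0.2  0.  -0. ] gap 20.8 t 12.3 F [ 0.4 -0.2 -1.4]
```

View pics/w4.png

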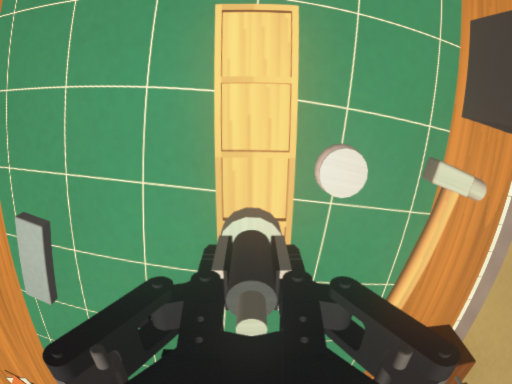

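The punch is held upright above the second place from the right, with a divider at row 153. Its final descent continues.

```bash
python3 -m handwheel '[[[0,-0.1,0.2,0,0,0,1],[0,-0.2,0.2,0,0,0,1],[0,-0.2,0.2,0,0,0,1]]]'; python3 -m handwheel '[[[0,0,0.1,0,0,0,1],[0,0,0.1,0,0,0,1],[0,0,0.1,0,0,0,1]]]'; python3 -m handwheel '[[[0,0,0.1,0,0,0,1],[0,0,0.1,0,0,0,1],[0,0,0.1,0,0,0,1]]]'
```

```text
t: 12.6
eef_pos: [598.1, 159.3, 32.8]
tool_rot: [3.137, 0.0, 1.675]
contact_force: [0.4, 0.3, -1.3]
finger_gap: 20.7
t: 12.85
eef_pos: [598.1, 159.3, 32.7]
tool_rot: [3.138, 0.001, 1.675]
contact_force: [-2.0, -0.8, 5.8]
finger_gap: 20.6
t: 13.1
eef_pos: [598.2, 159.3, 32.7]
tool_rot: [3.138, 0.001, 1.675]
contact_force: [-2.1, -0.3, 6.0]
finger_gap: 20.5
```

```bash
python3 -m handwheel '[[[0,0,0,0,0,0,-0.3],[0,0,0,0,0,0,-1],[0,0,0,0,0,0,-1],[0,0,0,0,0,0,-1],[0,0,0,0,0,0,-1],[0,0,0,0,0,0,-1],[0,0,-2,0,0,0,-1],[0,0,-5,0,0,0,-1],[0,0,-8,0,0,0,-1],[0,0,-12,0,0,0,-1],[0,0,-12,0,0,0,-1],[0,0,-12,0,0,0,-1]]]'; python3 -c "
from h import *
go(566.6,-260.7,150,1.776)"
```

```text
t: 14.1
eef_pos: [599.6, 160.2, 155.7]
tool_rot: [3.132, 0.0, 1.674]
contact_force: [-0.0, -0.7, -0.3]
finger_gap: 85.4
shift cm [-41.53  -7.64   0.5 ] rot [ 0.6  0.  -5.8] gap 85.4 t 14.1 F [-0.  -0.7 -0.3]
```

```bash
python3 -m handwheel '[[[-3,-0.6,0,0,0,-1,-1],[-6.8,-1.3,0,0,0,-2,-1],[-10.6,-2,0.1,0.2,0,-3,-1],[-14.4,-2.7,0.1,0.4,0,-4,-1],[-18.2,-3.4,0.2,0.6,0,-5,-1],[-22,-4.1,0.3,0.6,0,-5.8,-1],[-25.8,-4.8,0.4,0.6,0,-5.8,-1],[-29.6,-5.5,0.5,0.6,0,-5.8,-1],[-33.4,-6.2,0.5,0.6,0,-5.8,-1],[-37.2,-6.9,0.5,0.6,0,-5.8,-1],[-40.5,-7.5,0.5,0.6,0,-5.8,-1],[-41.5,-7.6,0.5,0.6,0,-5.8,-1]]]'; python3 -m handwheel '[[[0,0,0,0,0,0,-1],[0,0,0,0,0,0,-1],[0,0,0,0,0,0,-1]]]'; python3 - <<'E'
from h import *
go(566.6,-260.7,34,1.776)
E
```

```text
t: 15.1
eef_pos: [563.6, -268.5, 147.9]
tool_rot: [-3.137, 0.003, 1.767]
contact_force: [0.2, -0.6, -0.1]
finger_gap: 85.4
t: 15.35
eef_pos: [563.3, -266.6, 146.8]
tool_rot: [-3.135, 0.001, 1.768]
contact_force: [0.0, -0.3, 0.7]
finger_gap: 85.8
shift cm [ 0.52  0.51 11.28] rot [-0.4  0.  -0.5] gap 85.8 t 15.3 F [ 0.  -0.3  0.7]
```

```bash
python3 -m handwheel '[[[0.3,0.3,2,-0.2,0,-0.3,-1],[0.5,0.5,5,-0.4,0,-0.5,-1],[0.5,0.5,8,-0.4,0,-0.5,-1],[0.5,0.5,10.5,-0.4,0,-0.5,-1],[0.5,0.5,11.2,-0.4,0,-0.5,-1],[0.5,0.5,11.2,-0.4,0,-0.5,-1],[0.5,0.5,11.2,-0.4,0,-0.5,1],[0.5,0.5,11.2,-0.4,0,-0.5,1],[0.5,0.5,11.2,-0.4,0,-0.5,1],[0.5,0.5,11.2,-0.4,0,-0.5,1],[0.5,0.5,11.2,-0.4,0,-0.5,1],[0.5,0.5,11.2,-0.4,0,-0.5,1]]]' 80; python3 -m handwheel '[[[0,0,0,0,0,0,1],[0,0,0,0,0,0,1],[0,0,0,0,0,0,1],[0,0,-1,0,0,0,1],[0,0,-3,0,0,0,1],[0,0,-6,0,0,0,1],[0,0,-9,0,0,0,1],[0,0,-12,0,0,0,1],[0,0,-12,0,0,0,1],[0,0,-12,0,0,0,1]]]'; python3 -c "
from h import *
go(590.5,229.2,150,1.675)"
```

```text
t: 16.35
eef_pos: [567.5, -261.5, 36.7]
tool_rot: [3.139, 0.003, 1.777]
contact_force: [-0.9, -0.0, 6.0]
finger_gap: 36.4
t: 17.18
eef_pos: [568.2, -261.5, 158.6]
tool_rot: [3.136, 0.005, 1.776]
contact_force: [-0.9, -0.3, -4.4]
finger_gap: 36.3
shift cm [47.59 12.2   0.7 ] rot [0.3 0.3 5.8] gap 36.3 t 17.2 F [-0.9 -0.3 -4.4]
```

```bash
python3 -m handwheel '[[[1.5,0.4,0,0,0,0.5,1],[5,1.3,0,0,0,1,1],[8.8,2.2,0.1,0,0,2,1],[12.6,3.2,0.2,0,0,3,1],[16.4,4.2,0.3,0.1,0.1,4,1],[20.2,5.2,0.4,0.2,0.2,5,1],[24,6.2,0.5,0.3,0.3,5.8,1],[27.8,7.1,0.6,0.3,0.3,5.8,1],[31.6,8.1,0.7,0.3,0.3,5.8,1],[34.5,8.8,0.7,0.3,0.3,5.8,1],[36,9.2,0.7,0.3,0.3,5.8,1],[36,9.2,0.7,0.3,0.3,5.8,1]]]'; python3 - <<'E'
from h import *
go(590.5,229.2,150,1.675)
E
```

```text
t: 18.18
eef_pos: [582.2, 116.4, 148.4]
tool_rot: [-3.138, -0.005, 1.684]
contact_force: [0.0, 0.7, -3.9]
finger_gap: 36.6
shift cm [11.11  2.1  -0.11] rot [-0.2 -0.3  0.5] gap 36.6 t 18.2 F [ 0.   0.7 -3.9]
```

```bash
python3 -m handwheel '[[[2,0.4,0,0,0,0.2,1],[4.5,0.8,0,0,0,0.5,1],[7.5,1.4,0,-0.2,-0.3,0.5,1],[10,1.9,0,-0.2,-0.3,0.5,1],[11.1,2.1,0,-0.2,-0.3,0.5,1],[11.1,2.1,0,-0.2,-0.3,0.5,1],[11.1,2.1,0,-0.2,-0.3,0.5,1],[11.1,2.1,0,-0.2,-0.3,0.5,1]]]'; python3 - <<'E'
from h import *
go(590.5,229.2,34,1.675)
im=snapshot("top");cv2.imwrite("pics/t5.png",cv2.resize(im[140:240,90:240],None,fx=4,fy=4)[:,:,::-1])
E
```

```text
t: 18.85
eef_pos: [590.3, 226.1, 147.3]
tool_rot: [-3.139, 0.003, 1.673]
contact_force: [0.3, -0.2, -3.5]
finger_gap: 36.7
shift cm [ 0.34  0.08 11.33] rot [-0.1  0.2 -0.1] gap 36.7 t 18.9 F [ 0.3 -0.2 -3.5]
```

View pics/t5.png

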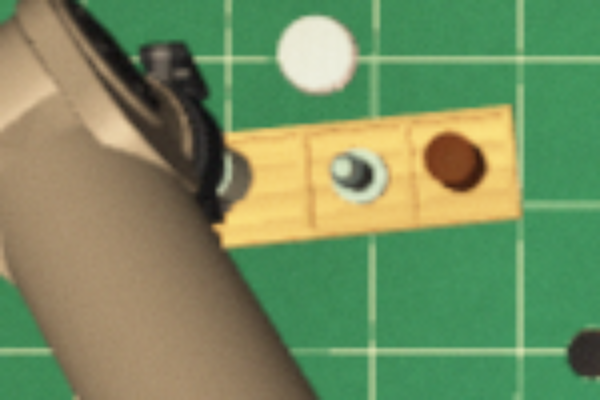

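The slicker (crop 455,160) and punch (358,175) stand upright in the right-end and next places. The anvil now goes down.

```bash
python3 -m handwheel '[[[0.2,0.1,2,0,0,0,1],[0.3,0.1,4.5,0,0.2,0,1],[0.3,0.1,7,0,0.2,0,1],[0.3,0.1,9.5,0,0.2,0,1],[0.3,0.1,10.8,0,0.2,0,1],[0.3,0.1,11.1,0,0.2,0,1],[0.3,0.1,11.2,0,0.2,0,1],[0.3,0.1,11.2,0,0.2,0,1],[0.3,0.1,11.2,0,0.2,0,1],[0.3,0.1,11.2,0,0.2,0,1]]]'; python3 -m handwheel '[[[0,0,0.1,0,0,0,1],[0,0,0.1,0,0,0,1],[0,0,0.1,0,0,0,1]]]'; python3 -m handwheel '[[[0,0,0.1,0,0,0,1],[0,0,0.1,0,0,0,1],[0,0,0.1,0,0,0,1]]]'
```

```text
t: 19.73
eef_pos: [592.1, 229.2, 37.2]
tool_rot: [3.141, -0.001, 1.672]
contact_force: [-1.3, 0.5, -4.4]
finger_gap: 36.5
t: 19.98
eef_pos: [592.5, 229.4, 36.8]
tool_rot: [3.14, -0.002, 1.672]
contact_force: [0.2, -0.0, -4.8]
finger_gap: 36.5
t: 20.23
eef_pos: [592.3, 229.3, 35.7]
tool_rot: [3.14, -0.002, 1.672]
contact_force: [0.3, 0.4, -4.7]
finger_gap: 36.4
```

```bash
python3 -m handwheel '[[[0,-0.1,0.1,0,0,0,1],[0,-0.1,0.1,0,0,0,1],[0,-0.1,0.1,0,0,0,1]]]'; python3 -m handwheel '[[[0,0,0.1,0,0,0,1],[0,0,0.1,0,0,0,1],[0,0,0.1,0,0,0,1]]]'; python3 -m handwheel '[[[0,0,0.1,0,0,0,1],[0,0,0.1,0,0,0,1],[0,0,0.1,0,0,0,1]]]'
```

```text
t: 20.48
eef_pos: [591.1, 229.2, 34.5]
tool_rot: [3.14, -0.001, 1.673]
contact_force: [0.1, 0.1, -4.6]
finger_gap: 36.5
t: 20.73
eef_pos: [591.3, 229.3, 33.8]
tool_rot: [3.14, -0.002, 1.673]
contact_force: [0.2, -0.1, -1.4]
finger_gap: 35.9
t: 20.98
eef_pos: [591.3, 229.4, 33.7]
tool_rot: [3.14, -0.001, 1.673]
contact_force: [-2.9, -1.9, 6.0]
finger_gap: 36.0
```

```bash
python3 -m handwheel '[[[0,0,0,0,0,0,0],[0,0,0,0,0,0,-1],[0,0,0,0,0,0,-1],[0,0,0,0,0,0,-1],[0,0,0,0,0,0,-1],[0,0,0,0,0,0,-1],[0,0,-2,0,0,0,-1],[0,0,-5,0,0,0,-1],[0,0,-8,0,0,0,-1],[0,0,-12,0,0,0,-1],[0,0,-12,0,0,0,-1],[0,0,-12,0,0,0,-1]]]'; python3 -c "
from h import *
go(581.5,-330.4,150,1.776)"
```

```text
t: 21.98
eef_pos: [593.0, 230.4, 156.8]
tool_rot: [3.134, -0.003, 1.672]
contact_force: [0.4, -0.6, -0.5]
finger_gap: 85.2
shift cm [-55.67  -6.84   0.48] rot [ 0.5 -0.1 -5.9] gap 85.2 t 22.0 F [ 0.4 -0.6 -0.5]
```

```bash
python3 -m handwheel '[[[-3,-0.4,0,0,0,-1,-1],[-6.8,-0.8,0,0,0,-2,-1],[-10.6,-1.3,0.1,0.2,0,-3,-1],[-14.4,-1.8,0.1,0.4,0,-4,-1],[-18.2,-2.2,0.2,0.5,0,-5,-1],[-22,-2.7,0.3,0.5,0,-5.9,-1],[-25.8,-3.2,0.4,0.5,0,-5.9,-1],[-29.6,-3.6,0.5,0.5,0,-5.9,-1],[-33.4,-4.1,0.5,0.5,0,-5.9,-1],[-37.2,-4.6,0.5,0.5,0,-5.9,-1],[-40,-4.9,0.5,0.5,0,-5.9,-1],[-41.5,-5.1,0.5,0.5,0,-5.9,-1]]]'; python3 -c "
from h import *
go(581.5,-330.4,150,1.776)"
```

```text
t: 22.98
eef_pos: [582.4, -193.3, 148.4]
tool_rot: [-3.137, -0.001, 1.769]
contact_force: [0.8, -0.3, -0.5]
finger_gap: 85.2
shift cm [-13.43  -2.79  -0.17] rot [-0.2 -0.1 -0.4] gap 85.2 t 23.0 F [ 0.8 -0.3 -0.5]
```

```bash
python3 -m handwheel '[[[-2.5,-0.5,0,0,0,-0.2,-1],[-6,-1.2,0,0,0,-0.4,-1],[-9.5,-2,0,-0.2,0,-0.4,-1],[-12.5,-2.6,0,-0.2,0,-0.4,-1],[-13.4,-2.8,-0.1,-0.2,0,-0.4,-1],[-13.4,-2.8,-0.1,-0.2,0,-0.4,-1],[-13.4,-2.8,-0.1,-0.2,0,-0.4,-1],[-13.4,-2.8,-0.1,-0.2,0,-0.4,-1]]]'; python3 - <<'E'
from h import *
go(581.5,-330.4,34,1.776)
print(wp((581.5,-330.4,83)))
im=snapshot("wrist");cv2.imwrite("pics/w6.png",im[:,:,::-1])
E
```

```text
t: 23.65
eef_pos: [582.1, -326.5, 148.8]
tool_rot: [-3.141, -0.004, 1.78]
contact_force: [-0.2, 1.1, 0.2]
finger_gap: 85.3
shift cm [-0.42 -0.14 11.48] rot [-0.  -0.2  0.2] gap 85.3 t 23.6 F [-0.2  1.1  0.2]
[248.32468158 212.0011909 ]
```

View pics/w6.png

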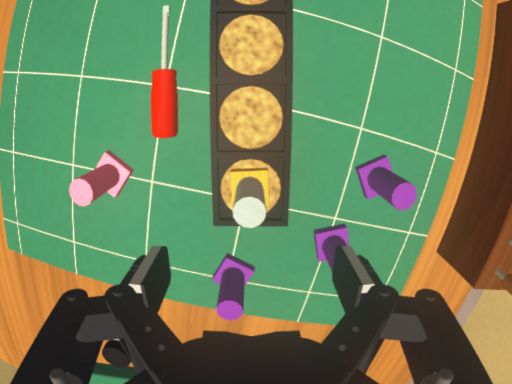

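The stamp's top is at (249,212), as predicted. The purple and pink decoys stay clear of the fingers.

```bash
python3 -m handwheel '[[[-0.3,-0.1,2,0,-0.1,0.1,-1],[-0.4,-0.1,5,0,-0.2,0.2,-1],[-0.4,-0.1,8,0,-0.2,0.2,-1],[-0.4,-0.1,10.5,0,-0.2,0.2,-1],[-0.4,-0.1,11.4,0,-0.2,0.2,-1],[-0.4,-0.1,11.4,0,-0.2,0.2,-1],[-0.4,-0.1,11.4,0,-0.2,0.2,1],[-0.4,-0.1,11.4,0,-0.2,0.2,1],[-0.4,-0.1,11.4,0,-0.2,0.2,1],[-0.4,-0.1,11.4,0,-0.2,0.2,1],[-0.4,-0.1,11.4,0,-0.2,0.2,1],[-0.4,-0.1,11.4,0,-0.2,0.2,1]]]' 70; python3 -m handwheel '[[[0,0,0,0,0,0,1],[0,0,0,0,0,0,1],[0,0,0,0,0,0,1],[0,0,0,0,0,0,1],[0,0,-1,0,0,0,1],[0,0,-3,0,0,0,1],[0,0,-6,0,0,0,1],[0,0,-9,0,0,0,1],[0,0,-12,0,0,0,1],[0,0,-12,0,0,0,1],[0,0,-12,0,0,0,1]]]'; python3 -c "
from h import *
go(583.2,298.8,150,1.675)"
```

```text
t: 24.7
eef_pos: [582.5, -330.8, 36.6]
tool_rot: [3.141, 0.001, 1.777]
contact_force: [-1.3, 0.8, 5.1]
finger_gap: 24.3
t: 25.62
eef_pos: [583.6, -331.0, 158.7]
tool_rot: [3.138, 0.004, 1.777]
contact_force: [0.7, -0.7, -4.0]
finger_gap: 24.5
shift cm [61.66 12.83  0.68] rot [0.2 0.2 5.8] gap 24.5 t 25.6 F [ 0.7 -0.7 -4. ]
```

```bash
python3 -m handwheel '[[[1.5,0.3,0,0,0,0.5,1],[5,1,0,0,0,1,1],[8.8,1.8,0.1,0,0,2,1],[12.6,2.6,0.2,0,0,3,1],[16.4,3.4,0.3,0.1,0.1,4,1],[20.2,4.2,0.4,0.2,0.2,5,1],[24,5,0.5,0.2,0.2,5.8,1],[27.8,5.8,0.5,0.2,0.2,5.8,1],[31.6,6.6,0.5,0.2,0.2,5.8,1],[35.4,7.4,0.5,0.2,0.2,5.8,1],[39,8.1,0.5,0.2,0.2,5.8,1],[41,8.5,0.5,0.2,0.2,5.8,1]]]'; python3 - <<'E'
from h import *
go(583.2,298.8,150,1.675)
E
```

```text
t: 26.62
eef_pos: [580.4, 93.9, 150.6]
tool_rot: [-3.139, -0.003, 1.682]
contact_force: [-0.2, 2.0, -3.2]
finger_gap: 24.1
shift cm [20.33  2.54  0.12] rot [-0.2 -0.2  0.4] gap 24.1 t 26.6 F [-0.2  2.  -3.2]
```

```bash
python3 -m handwheel '[[[3,0.4,0,0,0,0.2,1],[6.5,0.8,0,0,0,0.4,1],[10,1.2,0,-0.2,-0.2,0.4,1],[13.5,1.7,0,-0.2,-0.2,0.4,1],[17,2.1,0,-0.2,-0.2,0.4,1],[19.5,2.4,0,-0.2,-0.2,0.4,1],[20.3,2.5,0,-0.2,-0.2,0.4,1],[20.3,2.5,0,-0.2,-0.2,0.4,1],[20.3,2.5,0,-0.2,-0.2,0.4,1],[20.3,2.5,0,-0.2,-0.2,0.4,1]]]'; python3 - <<'E'
from h import *
go(583.2,298.8,35,1.675)
E
```

```text
t: 27.45
eef_pos: [582.9, 295.3, 149.7]
tool_rot: [-3.14, 0.003, 1.672]
contact_force: [0.1, 0.5, -2.3]
finger_gap: 24.8
shift cm [ 0.38  0.08 11.47] rot [-0.1  0.2 -0.2] gap 24.8 t 27.4 F [ 0.1  0.5 -2.3]
```

```bash
python3 -m handwheel '[[[0.2,0,2,0,0,0,1],[0.4,0,4.5,0,0.2,0,1],[0.4,0,7,0,0.2,0,1],[0.4,0,9.5,0,0.2,0,1],[0.4,0,10.8,0,0.2,0,1],[0.4,0,11.4,0,0.2,0,1],[0.4,0,11.5,0,0.2,0,1],[0.4,0,11.5,0,0.2,0,1],[0.4,0,11.5,0,0.2,0,1],[0.4,0,11.5,0,0.2,0,1]]]'; python3 -m handwheel '[[[0,0,0.1,0,0,0,1],[0,0,0.1,0,0,0,1],[0,0,0.1,0,0,0,1]]]'; python3 -m handwheel '[[[0,0,0.1,0,0,0,1],[0,0,0.1,0,0,0,1],[0,0,0.1,0,0,0,1]]]'; python3 -m handwheel '[[[0,0,0.1,0,0,0,1],[0,0,0.1,0,0,0,1],[0,0,0.1,0,0,0,1]]]'
```

```text
t: 28.28
eef_pos: [583.3, 299.2, 35.8]
tool_rot: [3.141, -0.001, 1.672]
contact_force: [0.3, 0.3, -3.6]
finger_gap: 24.5
t: 28.53
eef_pos: [583.5, 299.3, 35.1]
tool_rot: [3.14, -0.001, 1.672]
contact_force: [0.7, 1.1, -3.3]
finger_gap: 24.4
t: 28.78
eef_pos: [583.4, 299.2, 34.1]
tool_rot: [3.141, -0.001, 1.672]
contact_force: [-0.2, 0.0, -3.1]
finger_gap: 24.4
t: 29.03
eef_pos: [583.6, 299.4, 33.5]
tool_rot: [3.14, -0.001, 1.672]
contact_force: [-0.4, 0.3, 1.7]
finger_gap: 24.6
```

```bash
python3 -m handwheel '[[[0,0,0,0,0,0,-0.2],[0,0,0,0,0,0,-1],[0,0,0,0,0,0,-1],[0,0,0,0,0,0,-1],[0,0,0,0,0,0,-1],[0,0,0,0,0,0,-1],[0,0,-2,0,0,0,-1],[0,0,-5,0,0,0,-1],[0,0,-8,0,0,0,-1],[0,0,-12,0,0,0,-1],[0,0,-16,0,0,0,-1],[0,0,-16,0,0,0,-1]]]'; python3 -m handwheel '[[[-3,0,-1,0,0,0,-1],[-7,0,-2,0,0,0,-1],[-11,0,-2,0,0,0,-1],[-15,0,-2,0,0,0,-1],[-19,0,-2,0,0,0,-1],[-23,0,-2,0,0,0,-1],[-27,0,-2,0,0,0,-1],[-31,0,-2,0,0,0,-1],[-35,0,-2,0,0,0,-1],[-38,0,-2,0,0,0,-1],[-40,0,-2,0,0,0,-1],[-40,0,-2,0,0,0,-1]]]';python3 -m handwheel '[[[0,0,0,0,0,0,-1],[0,0,0,0,0,0,-1],[0,0,0,0,0,0,-1],[0,0,0,0,0,0,-1]]]'; python3 - <<'E'
from h import *
im=snapshot("top");cv2.imwrite("pics/t7.png",cv2.resize(im[155:215,100:230],None,fx=6,fy=6,interpolation=cv2.INTER_CUBIC)[:,:,::-1])
im=snapshot("scene");cv2.imwrite("pics/s7.png",cv2.resize(im[120:240,240:400],None,fx=4,fy=4,interpolation=cv2.INTER_CUBIC)[:,:,::-1])
E
```

```text
t: 30.03
eef_pos: [587.5, 302.7, 203.1]
tool_rot: [3.126, -0.008, 1.672]
contact_force: [1.1, 1.4, 1.2]
finger_gap: 85.5
t: 31.03
eef_pos: [627.2, -103.4, 219.3]
tool_rot: [3.127, -0.004, 1.662]
contact_force: [0.3, -1.3, -0.3]
finger_gap: 85.5
t: 31.37
eef_pos: [627.2, -101.5, 219.4]
tool_rot: [3.126, -0.005, 1.664]
contact_force: [-0.0, 0.1, -0.1]
finger_gap: 85.4
```

View pics/t7.png

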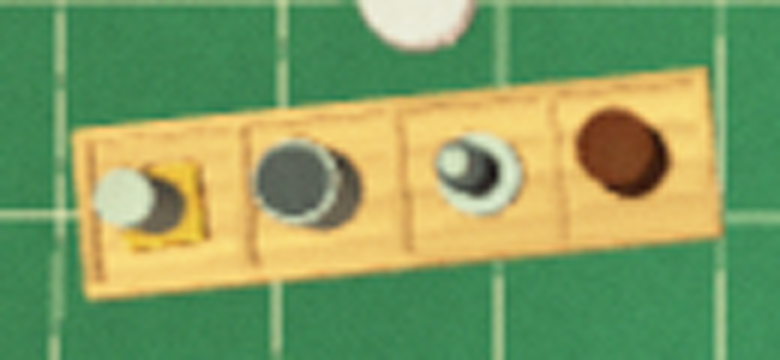

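View pics/s7.png

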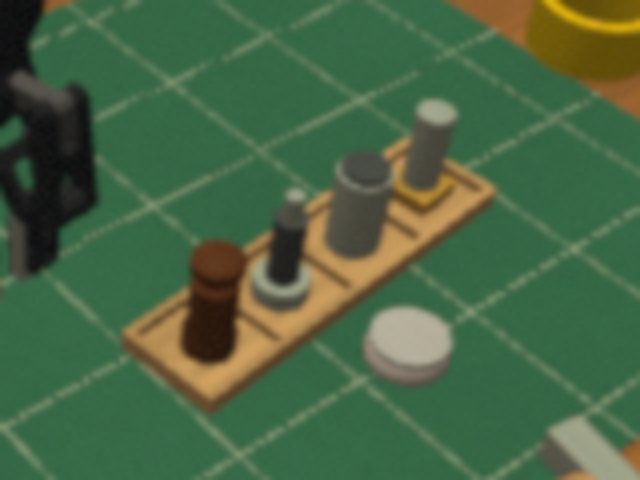

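All four stand upright. From left to right they are stamp, anvil, punch and slicker, with tops at crop (125,198), (296,181), (453,159) and (610,143). I'll check these positions numerically before handing in.

```bash
python3 - <<'E'
from h import *
c,s=np.cos(.104),np.sin(.104); ok=True
for n,u,v,z,y in [("stamp",125,198,80,105),("anvil",296,181,74,35),("punch",453,159,92,-35),("slicker",610,143,86,-105)]:
    p=ray("top",((u+.5)/6-.5+100,(v+.5)/6-.5+155),z)-np.array([594.1,194.4,0])
    ex,ey=c*p[0]+s*p[1],-s*p[0]+c*p[1]-y; print(n,round(ex,1),round(ey,1)); ok&=max(abs(ex),abs(ey))<9
print(np.abs(get_obs()["dq"]).max())
if ok: print("done",job_done())
E
```

```text
stamp -0.2 0.1
anvil 0.3 -2.0
punch 1.3 -2.7
slicker 2.0 1.0
0.004983505139593386
the job is handed in; nothing more can be done
done None
```

I moved all four tools to the rack in reverse order and handed the job in at about 31 s of the 128 s allowed. From left to right they now stand as stamp, anvil, punch and slicker.

- **Placement:** in the last top view, each tool's top was within 3 mm of its place's centre along both rack axes. The limit is 16 mm.
- **Upright and on the floor:** the last top and scene pictures show all four standing upright. Each one was lowered until the wrist force showed the rack floor before I let go.
- **Robot clear:** the arm was stopped well away from the rack, with the gripper open. The wrist force readings I saw stayed under 10 N.

No check failed or disagreed. I could not measure tool heights, tilt or speeds directly, so those rest on the pictures and the floor contacts.

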